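Seat the carved pot on the finishing jig and hold the steady arm in

ROBOT

A 6-joint arm with a two-finger parallel gripper is mounted at the origin on the work surface. World frame = base frame: x ahead of the robot, y to its left, z up, the work surface at z = 0. Lengths are in m, angles in rad, forces in N, time in s.
With the tool pointing down it reaches from about 0.35 to 0.775 m from the base axis. Payload 7.3 kg.
Tool frame: the origin (TCP) lies at the centre of the arm's flange, where the gripper is bolted on; the fingertips stand 178 mm ahead of it and the grasp point (between the pads) lies 159 mm ahead of it (tip_extent is the distance from the TCP to the fingertips, in m); z points along the fingers, y is the line along which they close (so a half turn about z gives the same grasp; the last joint's range is limited). The gripper opens to 92 mm and grips with 3 to 60 N. Pads are 19 mm wide; open, the fingers measure 130 mm over their backs; the gripper's body (75 mm by 190 mm) begins 47 mm behind the grasp point.
Start: joints at [1.136, 0.342, 1.524, -0, 1.275, -0.146], TCP at [0.149, 0.503, 0.405] pointing down, gripper open.
Joint ranges: [-2.53, 2.53], [-0.77, 2.02], [0.04, 2.7], [-1, 4.14], [0.28, 2.66], [-3.11, 3.11]. Speed limits (rad/s): [2.57, 2.57, 3.14, 3.14, 3.14, 3.14].

INTERFACE

Orientations are given as [roll, pitch, yaw] about the fixed x, y, z axes, in that order (R = Rz(yaw) Ry(pitch) Rx(roll)).
In Python, from cell import * gives the robot as it stands.
- The arm moves only by the tool arm_command, never from a script. Its arguments are lists of equal length, an entry for each row: "xyz": the shift along the world's x, y, z in mm, a list of three; "spin": the turn about the world's z in degrees. In form: {"xyz": [[tx, ty, tz], ...], "spin": [spin, ...]}. A call has 1 to 20 rows; each row shifts and turns the commanded pose from where the row before left it; what a row does not reach is not made up. A row lasts 1/10 s, in which the tool goes at most 50 mm and 8.59 degrees, less where a joint would pass 70% of its speed; a pose out of reach is approached as far as the arm can. A call with a gripper value outside its range is refused whole. "jaw" is the opening, from -1 (shut) to 1 (fully open), set as the call begins (left out, the last holds). The fingers move at their own pace and stop on an object; "squeeze" is the grip in N (left out, the last holds). Time passes only in rows, so rows that do not move let the fingers close. It gives the time, the measured TCP pose, the force, the opening and the grip force at its end, in the units of the state.
- observe(): the state, without advancing time (a new reading comes with each control period).
- read_camera(name): name is "scene" or "top"; returns a dict with "img" (420x560x3 uint8, red, green, blue), "depth" (420x560 float32, m along the optical axis (not along the pixel's ray), 0 where there is no reading), "fx", "fy", "cx", "cy" (pixels), "world_from_camera" (4x4, takes a point from camera to world coordinates). Camera axes: x right, y up, looking along -z (the intrinsics and any distortion apply to the point x, -y, -z); pixel columns grow to the right and rows downward; lengths in m; the calibration is good to about 2 mm. A picture is of the moment at which its call begins.
- hand_in(): hands the job in; it is judged then, once.
The state is a dict: "time": time; "qpos": joint angles; "qvel": joint speeds; "joint_efforts": joint torques, N m; "tool_pos": TCP position; "tool_rot": TCP orientation; "contact_force": force on the tool from outside, world axes, zero at the start; "torque": the same for the moment, N m; "opening": finger opening in m; "grip_force": force on a finger pad.
Only numpy, scipy, OpenCV 4.12 (cv2) and the standard library are available. Lean on these libraries where they do the work, as an engineer would, in place of code of your own. Each camera call takes 0.05 s, during which the arm holds its last target. There are 200 camera calls.

TASK

Turn the square wooden pot over and stand it mouth down in the middle of the jig's cork seat, squared up with the jig. Then, with the pot let go, push the sprung steady arm with the fingers, towards the pot and right past its ratchet click, and finish while still holding it pressed in there: the ratchet does not lock, so the arm springs back if you let go. Leave the other things on the bench where they are.

Things in the scene. Friction and masses are not known exactly. Their poses are not given: they have to be found in the camera images.
- pot: Loose dark wooden pot, square: 52 x 52 mm outside, 64 mm tall, walls and floor 6 mm, about 0.12 kg. Starts mouth up on the bench left of the jig. Origin: centre of its closed base's outer face; z points from base to open mouth, x and y are square to its flat sides. It rests steadily on its base, rim or any side. (The round dark cup is a bystander.)
- jig: Fixed plywood board 250 (x) x 270 (y) x 18 mm on the bench, carrying the cork seat, the steady arm and the pawl. Origin: centre of its underside; x points away from the robot (yaw varies), y to the left, z up.
- seat (a point): Centre of the top of the square cork seat (90 x 90 mm, 6 mm thick; its top is 24 mm above the bench), at x -25, y +55 mm in the jig's frame. Axes as the jig's. A pot mouth down on it has its base 88 mm above the bench.
- steady_arm (a joint): Flat steel bar turning level about the pivot, 30 to 42 mm above the bench. 0 at rest: points to the robot, turned 0.5 rad to the right (jig's -x towards -y). Grows (rad) as its end is pushed left to the seat, clockwise from above; stop at 0.62. Spring at the plate: 3.5 N at 0, 7 N at 0.5; the click adds 1 to 3 N near 0.25 and is past at 0.41. It never locks: released, it swings back to 0.
- push_face (a point): Centre of the right-hand (outer) face of the upright steel push plate at the arm's free end, 146 mm from the pivot axis: 44 mm long along the arm, 12 mm thick, 32 to 88 mm above the bench; this point is 64 mm up and moves with the arm. Push here, square to the plate, towards the seat. The 60 mm to its right are free.
- pivot (a point): Point on the steady arm's upright turning axis, 60 mm above the bench, at x +60, y -35 mm in the jig's frame.
- block_face (a point): Centre of the left end of the wooden idler block on the middle of the arm (30 mm wide, 20 to 64 mm above the bench). It swings towards the seat as the arm is pushed; at the end stop it is about 6 mm from the side of a centred, squared pot; with the arm at rest some 50 mm are free between them.
- pawl (a joint): Brass pawl slider between two steel cheeks at the right of the pivot. 0 with the pawl out, up to 0.0025 m as the arm's tooth pushes it back (largest at 0.30 rad of the arm), and 0 again once the tooth is past: the click.
- brush_cup: Bystander: round dark wooden cup, 72 mm across, 85 mm tall, mouth up. Origin: centre of its underside.
- strip: Bystander: light wooden strip 170 x 22 x 18 mm lying between the pot and the jig. Origin: centre of its underside, x along it.
- stone_box: Bystander: cardboard box 60 x 160 x 45 mm behind the jig. Origin: centre of its underside.
- mallet: Bystander: turned wooden mallet standing on its head, 80 mm across, 220 mm tall, at the far right. Origin: centre of its underside.
- glue: Bystander: white bottle, 60 mm across, 160 mm tall, at the right. Origin: centre of its underside.
- chisel: Bystander: small wooden-handled hand tool lying at the right front. Origin: at its underside.
- sand_block: Bystander: cork sanding block 100 x 60 x 35 mm at the back. Origin: centre of its underside.
There are look-alikes about, which are no part of the job. What is shaped like the pot but purple is not meant.

How it is judged:
By the outcome, as a careful person would: the job done as asked, in the order asked, and still so for the second after the job is handed in, while the arm keeps its last pose, push and grip.
It also fails if it takes over 67 s, if anything falls off the work surface, if the arm or the gripper's body presses on something with over 40 N, if the wrist force passes 120 N, or if a joint passes its speed limit or range.

## Working session

There is one attempt and no reset: what is moved stays moved. The work goes in short steps, Python scripts to look and compute and a tool call to move; the robot and the scene stay as the last step left them, time stands still between calls to the robot, and variables do not carry over. Pictures are saved under pics/ and viewed, at most 10 in all, crops included, and the job is handed in when it is done.

Besides the shell and the picture viewer there is one more tool, called by a JSON object that holds its "api" and its "payload", one argument or row to a line. arm_command: Moves the arm, as the interface text tells. Its arguments: {"type":"object","properties":{"xyz":{"type":"array","items":{"type":"array","items":{"type":"number"}}},"spin":{"type":"array","items":{"type":"number"}},"jaw":{"type":"number"},"squeeze":{"type":"number"}},"required":["xyz","spin"]}

```bash
mkdir -p pics; cat > h.py <<'E'
from cell import *
import numpy as np, cv2
def load(n):
    d=np.load(f'{n}.npz'); return d
def snap(tag,names=("top","scene")):
    for n in names:
        c=read_camera(n); np.savez(f'{n}.npz',**c)
        cv2.imwrite(f'pics/{tag}_{n}.png',c["img"][:,:,::-1])
def cloud(c):
    h,w=c["depth"].shape; u,v=np.meshgrid(np.arange(w),np.arange(h)); d=c["depth"]
    P=np.stack([(u-c["cx"])/c["fx"]*d,-(v-c["cy"])/c["fy"]*d,-d],-1)
    T=c["world_from_camera"]; return P@T[:3,:3].T+T[:3,3]
def ray(c,uv,z):
    uv=np.atleast_2d(uv).astype(float)
    d=np.c_[(uv[:,0]-c["cx"])/c["fx"],-(uv[:,1]-c["cy"])/c["fy"],-np.ones(len(uv))]@c["world_from_camera"][:3,:3].T
    o=c["world_from_camera"][:3,3]; return o+d*((z-o[2])/d[:,2])[:,None]
E
python3 - <<'E'
from h import *
snap("a")
c=load("top"); print({k:c[k] for k in c if k not in("img","depth")}); s=observe(); print(s)
c=load("scene"); print(c["world_from_camera"])
import os; print(os.listdir('.'))
E
```

```text
{'fx': array(445.7558584), 'fy': array(445.7558584), 'cx': array(273.31940935), 'cy': array(210.70699457), 'world_from_camera': array([[ 0.00955687,  0.98892875, -0.14808303,  0.40159266],
       [-0.99994882,  0.00895994, -0.00469763, -0.02267478],
       [-0.00331881,  0.14812035,  0.98896377,  1.22342383],
       [ 0.        ,  0.        ,  0.        ,  1.        ]])}
{'time': 0.1, 'qpos': array([ 1.13603288e+00,  3.42640352e-01,  1.52492194e+00, -5.04004504e-05,
        1.27541053e+00, -1.45981835e-01]), 'qvel': array([ 7.80346316e-05, -1.66056656e-03, -8.02364434e-04,  7.00304020e-04,
        2.33151298e-03, -6.10336748e-04]), 'joint_efforts': array([ 1.79590756e-03, -4.32008278e+01, -2.44695354e+01,  7.19860476e-02,
        5.25714154e-02, -7.19279979e-05]), 'tool_pos': array([0.14943474, 0.50315314, 0.40412073]), 'tool_rot': array([-3.14022016e+00, -1.53079601e-04,  2.85282564e+00]), 'contact_force': array([-0.51370105, -1.38965893,  0.01971317]), 'torque': array([-0.06558093,  0.00296274, -0.0252508 ]), 'grip_force': 0.0, 'opening': 0.09213391613015565}
[[ 0.52974041 -0.53982766  0.65418743  1.46899428]
 [ 0.8481276   0.33042671 -0.41412288 -0.56594715]
 [ 0.00739398  0.77421204  0.63288312  0.94380169]
 [ 0.          0.          0.          1.        ]]
['scene.npz', 'top.npz', 'pics', 'h.py']
```

View pics/a_top.png

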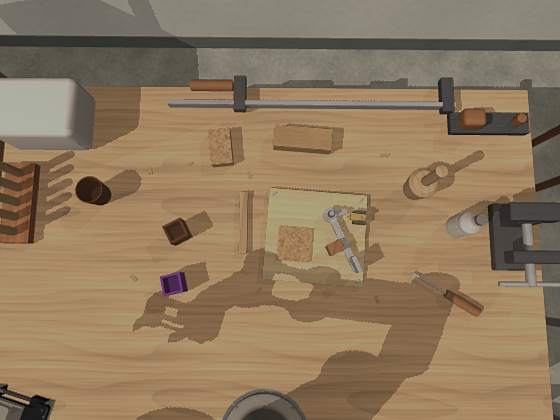

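View pics/a_scene.png

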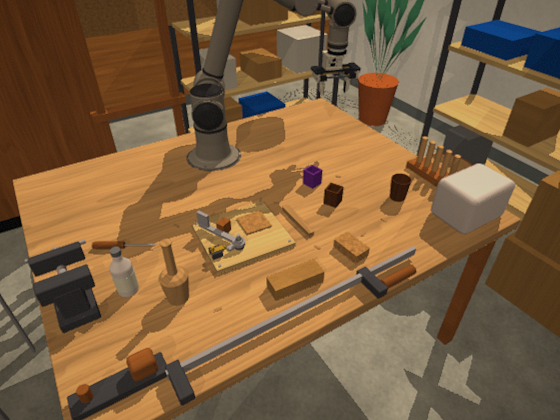

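Top view: dark brown square pot at (177,231), purple look-alike at (173,284), round brush cup at (93,190); the pot is the brown square one. The jig spans (268–368, 187–285), with its seat at (295,243) and push plate near (355,262). The scene view agrees (pot at (333,194), purple one at (313,176)).

```bash
cat >> h.py <<'E'
def rect(c,m,z):
    "min-area rectangle of the largest blob in mask, on plane z: centre, sizes (mm), yaw deg mod 90"
    cs,_=cv2.findContours(m.astype(np.uint8),cv2.RETR_EXTERNAL,cv2.CHAIN_APPROX_NONE)
    k=max(cs,key=cv2.contourArea)[:,0]
    p=ray(c,k,z)[:,:2]*1000
    r=cv2.minAreaRect(p.astype(np.float32)); return np.round(r[0],1),np.round(r[1],1),round((r[2]+45)%90-45,1)
E
python3 - <<'E'
from h import *
c=load("top"); img=c["img"]; P=cloud(c); z=P[...,2]*1000
hsv=cv2.cvtColor(img,cv2.COLOR_RGB2HSV)
def box(u0,v0,u1,v1):
    m=np.zeros(z.shape,bool); m[v0:v1,u0:u1]=1; return m
b=box(155,212,200,252); print("hsv pot",hsv[231,177],hsv[220,172],"bench",hsv[231,215]," bench z",np.median(z[300:320,200:220]))
mt=b&(z>52); print("pot rim by depth",rect(c,mt,.064), "z",np.percentile(z[mt],[5,50,95]))
X=P[mt][:,:2]*1000; print(cv2.minAreaRect(X.astype(np.float32)))
s=box(272,222,320,266); 
print("seat z",np.median(z[238:250,288:302]),hsv[243,295],"board",hsv[270,330],z[270,330])
ms=s&(hsv[...,0]<14)&(z<40); print("seat",rect(c,ms,.024),ms.sum())
j=box(255,175,380,300); mj=j&(z>11); print("board",rect(c,mj,.018))
p=box(310,195,370,280)&(z>70); X=P[p]*1000; print("tall on jig",p.sum(),X.mean(0),X.max(0),X.min(0))
a=cv2.resize(img[205:300,150:220],None,fx=5,fy=5,interpolation=cv2.INTER_CUBIC)
d=cv2.resize(img[180:290,260:375],None,fx=4,fy=4,interpolation=cv2.INTER_CUBIC)
H=max(a.shape[0],d.shape[0]); f=lambda q:np.pad(q,((0,H-q.shape[0]),(0,0),(0,0)))
cv2.imwrite('pics/crop.png',cv2.resize(np.hstack([f(a),f(d)]),None,fx=.97,fy=.97)[:,:800,::-1])
E
```

```text
hsv pot [ 12 139  68] [ 16 104 176] bench [ 19  95 170]  bench z 0.8802428607265211
pot rim by depth (array([520.9, 238.8]), array([54.8, 53.6]), 27.7) z [54.80590054 64.47074098 68.59298384]
((456.06304931640625, 132.49432373046875), (321.6119079589844, 68.87419891357422), 58.569461822509766)
seat z 24.763357500939055 [ 15 115 164] board [ 18  97 145] 12.652945427905626Traceback (most recent call last):
  File "<stdin>", line 11, in <module>
  File "h.py", line 20, in rect
    k=max(cs,key=cv2.contourArea)[:,0]
      ~~~^^^^^^^^^^^^^^^^^^^^^^^^
ValueError: max() iterable argument is empty
```

```bash
python3 - <<'E'
from h import *
c=load("top"); img=c["img"]; P=cloud(c); z=P[...,2]*1000
hsv=cv2.cvtColor(img,cv2.COLOR_RGB2HSV)
def box(u0,v0,u1,v1):
    m=np.zeros(z.shape,bool); m[v0:v1,u0:u1]=1; return m
b=box(155,212,200,252); rgb=img.astype(int)
mc=b&(rgb.max(-1)<95); print("pot dark",rect(c,mc,.064))
print([hsv[q] .tolist() for q in [(243,295),(235,285),(255,305),(215,290),(270,300),(230,345),(274,310)]])
s=box(272,220,320,268)
lab=cv2.cvtColor(img,cv2.COLOR_RGB2LAB).astype(int); print([lab[q].tolist() for q in [(243,295),(235,285),(255,305),(215,290),(270,300),(230,318)]])
ms=(s&(cv2.GaussianBlur(lab[...,1].astype(np.float32),(0,0),1)>136)); print("seat",ms.sum(),rect(c,ms,.024) if ms.any() else 0)
j=box(255,175,380,300); mj=j&(z>11); print("board depth",rect(c,mj,.018))
for zt in (55,80):
  p=box(310,195,370,280)&(z>zt)&(z<100); X=P[p]*1000; print("tall on jig",zt,p.sum(),X.mean(0),rect(c,p,zt/1000+.008))
a=cv2.resize(img[205:300,150:220],None,fx=4.8,fy=4.8,interpolation=cv2.INTER_CUBIC)
d=cv2.resize(img[180:290,260:375],None,fx=4,fy=4,interpolation=cv2.INTER_CUBIC)
H=max(a.shape[0],d.shape[0]); f=lambda q:np.pad(q,((0,H-q.shape[0]),(0,0),(0,0)))
cv2.imwrite('pics/crop.png',np.hstack([f(a),f(d)])[:,:800,::-1])
E
```

```text
pot dark (array([518. , 233.4]), array([60.8, 57.9]), 28.3)
[[15, 115, 164], [17, 108, 172], [16, 115, 168], [25, 76, 172], [18, 101, 141], [18, 100, 133], [18, 100, 133]]
[[143, 137, 154], [154, 134, 154], [147, 136, 155], [171, 124, 151], [130, 132, 149], [160, 130, 152]]
seat 886 (array([492.2, -74. ]), array([82.7, 84. ]), -4.0)
board depth (array([ 515. , -130.9]), array([269.6, 252.6]), -4.2)
tall on jig 55 329 [ 473.6864434  -197.63923183   70.87573878] (array([ 481.9, -179.5]), array([29.8, 39.9]), 26.0)
tall on jig 80 89 [ 437.66417926 -230.3267807    87.51014084] (array([ 437.9, -230.2]), array([43.5, 12.7]), 23.8)
```

View pics/crop.png

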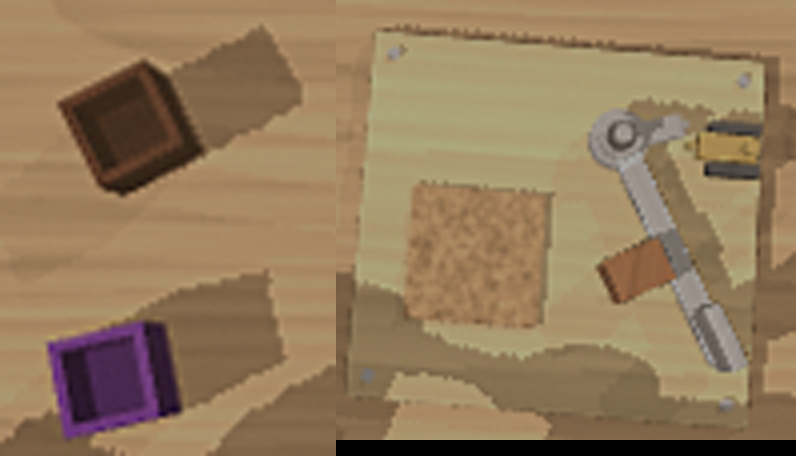

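The crop confirms it: the brown square pot is the target and the purple one below it is the decoy. Measurements agree with the given sizes:

| Item | Centre (mm) | Size (mm) | Yaw |
|---|---|---|---|
| Pot | (521, 239) | 55 x 54 | 27.7° |
| Jig | (515, −131) | 270 x 253 | −4.2° |
| Seat | (493, −74) | 83 x 84 (colour mask) | −4.0° |
| Plate | (438, −230) | 43.5 x 12.7 | 23.8° |

The tool can't tilt. I'll grip the pot at mid-height with a light squeeze and roll it over its lower edges in arcs.

{"api": "arm_command", "payload": {
  "xyz": [
    [20,-14,-6],
    [20,-14,-6],
    [20,-14,-6],
    [20,-14,-6],
    [20,-14,-6],
    [20,-14,-6],
    [20,-14,-6],
    [20,-14,-6],
    [20,-14,-6],
    [20,-14,-6],
    [20,-14,-6],
    [20,-14,-6],
    [20,-14,-6],
    [20,-14,-6],
    [20,-14,-6],
    [20,-14,-6],
    [20,-14,-6],
    [20,-14,-6],
    [0,0,0],
    [0,0,0]
  ],
  "spin": [-2.5,-2.5,-2.5,-2.5,-2.5,-2.5,-2.5,-2.5,-2.5,-2.5,-2.5,-2.5,-2.5,-2.5,-2.5,-2.5,-2.5,-2.5,0,0],
  "jaw": 1,
  "squeeze": 8
}}

```text
time: 2.1
tool_pos: [0.5094, 0.251, 0.2962]
tool_rot: [-3.14, -0.001, 2.067]
contact_force: [-0.5, -0.1, 0.1]
opening: 0.092
grip_force: 0.0
```

{"api": "arm_command", "payload": {
  "xyz": [
    [6,-6,0],
    [6,-6,0],
    [0,0,-15],
    [0,0,-15],
    [0,0,-15],
    [0,0,-15],
    [0,0,-15],
    [0,0,-15],
    [0,0,-10],
    [0,0,-5],
    [0,0,0]
  ],
  "spin": [-0.7,0,0,0,0,0,0,0,0,0,0]
}}

```text
time: 3.2
tool_pos: [0.5215, 0.2393, 0.1914]
tool_rot: [-3.141, -0.0, 2.055]
contact_force: [-0.4, 0.5, 0.2]
opening: 0.092
grip_force: 0.0
```

{"api": "arm_command", "payload": {
  "xyz": [
    [0,0,0],
    [0,0,0],
    [0,0,0],
    [0,0,0],
    [0,0,0],
    [0,0,0],
    [0,0,0],
    [0,0,0]
  ],
  "spin": [0,0,0,0,0,0,0,0],
  "jaw": -1
}}

```text
time: 4.0
tool_pos: [0.5216, 0.2393, 0.1919]
tool_rot: [3.141, 0.0, 2.055]
contact_force: [1.1, -0.2, 1.9]
opening: 0.0519
grip_force: 8.0
```

```bash
python3 - <<'E'
import numpy as np
# arc about the leading edge, direction u; s,h of the pot centre relative to that edge
u=np.array([np.cos(np.radians(-62.3)),np.sin(np.radians(-62.3))])
for s0,h0 in ((26,32),(32,26)):
    a0=np.arctan2(h0,-s0); r=np.hypot(s0,h0); a=a0-np.radians(np.linspace(0,90,16))
    p=np.c_[np.outer(r*np.cos(a),u),r*np.sin(a)]; q=np.round(p-p[0],1); print(np.round(np.diff(q,axis=0),1).tolist())
E
```

```text
[[1.6, -3.1, 2.5], [1.8, -3.3, 2.2], [1.8, -3.5, 1.8], [1.9, -3.6, 1.3], [2.0, -3.8, 0.9], [2.0, -3.7, 0.5], [2.0, -3.9, 0.0], [2.0, -3.8, -0.5], [1.9, -3.7, -0.9], [1.9, -3.6, -1.3], [1.9, -3.5, -1.7], [1.7, -3.4, -2.2], [1.6, -3.0, -2.5], [1.5, -2.9, -2.9], [1.4, -2.6, -3.2]]
[[1.3, -2.6, 3.2], [1.5, -2.8, 2.9], [1.7, -3.1, 2.5], [1.7, -3.3, 2.2], [1.8, -3.5, 1.7], [1.9, -3.6, 1.3], [2.0, -3.8, 0.9], [2.0, -3.8, 0.5], [2.0, -3.8, 0.0], [2.0, -3.8, -0.5], [2.0, -3.7, -0.9], [1.9, -3.7, -1.3], [1.8, -3.5, -1.8], [1.7, -3.3, -2.2], [1.7, -3.1, -2.5]]
```

{"api": "arm_command", "payload": {
  "xyz": [
    [0,0,-1.5],
    [1.6,-3.1,2.5],
    [1.8,-3.3,2.2],
    [1.8,-3.5,1.8],
    [1.9,-3.6,1.3],
    [2,-3.8,0.9],
    [2,-3.7,0.5],
    [2,-3.9,0],
    [2,-3.8,-0.5],
    [1.9,-3.7,-0.9],
    [1.9,-3.6,-1.3],
    [1.9,-3.5,-1.7],
    [1.7,-3.4,-2.2],
    [1.6,-3,-2.5],
    [1.5,-2.9,-2.9],
    [1.4,-2.6,-3.2],
    [0,0,0]
  ],
  "spin": [0,0,0,0,0,0,0,0,0,0,0,0,0,0,0,0,0]
}}

```text
time: 5.7
tool_pos: [0.5484, 0.1882, 0.1848]
tool_rot: [3.141, -0.001, 2.055]
contact_force: [-3.8, 3.0, 4.9]
opening: 0.0517
grip_force: 8.0
```

```bash
python3 - <<'E'
from h import *
snap("b",("scene",)); c=load("scene"); print(observe()["opening"],observe()["tool_pos"])
cv2.imwrite('pics/b.png',cv2.resize(c["img"][130:250,250:400],None,fx=5,fy=5,interpolation=cv2.INTER_CUBIC)[:,:,::-1])
E
```

```text
0.05195326843461463 [0.54841731 0.18819531 0.18477759]
```

View pics/b.png

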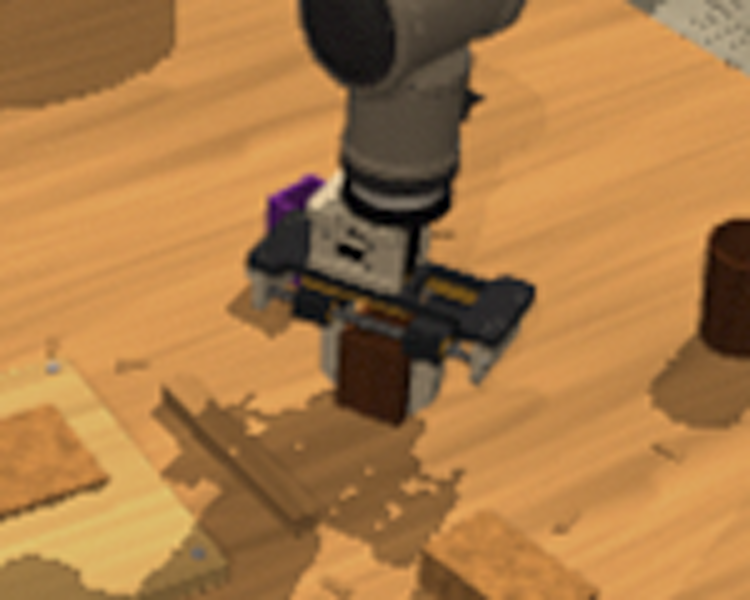

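The crop shows the pot at about (372,375) in the enlarged view still upright, with its solid side towards the camera and the pads slid down it. It slid instead of tipping, because bench friction alone won't roll it. The jig's fixed board edge can act as a stop: I'll hold the pot with its lower end overlapping that edge and swing it round the edge in the grip. First I'll let go and remeasure.

{"api": "arm_command", "payload": {
  "xyz": [
    [0,0,0.5],
    [0,0,0],
    [0,0,0],
    [0,0,0],
    [0,0,20],
    [0,0,25],
    [0,0,30],
    [0,0,35],
    [-30,20,10],
    [-40,30,0],
    [-40,30,0],
    [-40,30,0],
    [-30,20,0],
    [0,0,0]
  ],
  "spin": [0,0,0,0,0,0,0,0,0,0,0,0,0,0],
  "jaw": 1
}}

```text
time: 7.15
tool_pos: [0.3651, 0.3196, 0.3048]
tool_rot: [-3.14, -0.001, 2.06]
contact_force: [0.2, -0.6, -0.4]
opening: 0.092
grip_force: 0.0
```

```bash
python3 - <<'E'
from h import *
snap("c"); c=load("top"); img=c["img"]; P=cloud(c); z=P[...,2]*1000
def box(u0,v0,u1,v1):
    m=np.zeros(z.shape,bool); m[v0:v1,u0:u1]=1; return m
m=box(170,195,235,250)&(z>52)&(z<75); print("pot",rect(c,m,.064),m.sum(),observe()["tool_pos"])
m=box(265,110,345,165)&(z>35)&(z<60); print("box",rect(c,m,.045))
m=box(255,175,380,300)&(z>11); print("board",rect(c,m,.018))
cs,_=cv2.findContours(m.astype(np.uint8),0,1); k=max(cs,key=cv2.contourArea)[:,0]; k=k[(k[:,1]<196)&(k[:,0]>275)&(k[:,0]<330)]
p=ray(c,k,.018)[:,:2]*1000; f=np.polyfit(p[:,1],p[:,0],1); print("back edge slope",f,"x at y=-60",np.polyval(f,-60))
print("line of colour edge", [(u,int(np.argmax(np.abs(np.diff(img[175:205,u].astype(int).sum(-1))))+175)) for u in (285,300,315)])
E
```

```text
pot (array([544. , 193.3]), array([53.7, 53. ]), 27.5) 207 [0.36826699 0.31824251 0.30496815]
box (array([781.7, -95.7]), array([159.6,  63.1]), -4.3)
board (array([ 513.6, -130.8]), array([269.6, 249.7]), -4.2)
back edge slope [7.37517472e-02 6.47016731e+02] x at y=-60 642.5916259469535
line of colour edge [(285, 188), (300, 189), (315, 189)]
```

{"api": "arm_command", "payload": {
  "xyz": [
    [22,-15.5,0],
    [22,-15.5,0],
    [22,-15.5,0],
    [22,-15.5,0],
    [22,-15.5,0],
    [22,-15.5,0],
    [22,-15.5,0],
    [22,-15.5,0],
    [0,-1,-16],
    [0,0,-16],
    [0,0,-16],
    [0,0,-16],
    [0,0,-16],
    [0,0,-16],
    [0,0,-14],
    [0,0,-4],
    [0,0,0]
  ],
  "spin": [-0.5,0,0,0,0,0,0,0,0,0,0,0,0,0,0,0,0]
}}

```text
time: 8.95
tool_pos: [0.5448, 0.1922, 0.1901]
tool_rot: [-3.141, -0.0, 2.046]
contact_force: [-0.3, 0.1, 0.6]
opening: 0.0919
grip_force: 0.0
```

{"api": "arm_command", "payload": {
  "xyz": [
    [0,0,0],
    [0,0,0],
    [0,0,0],
    [0,0,0],
    [0,0,0],
    [0,0,0],
    [0,0,0],
    [0,0,5],
    [0,0,10],
    [0,0,15],
    [0,0,15],
    [0,0,15],
    [0,0,0]
  ],
  "spin": [0,0,0,0,0,0,0,0,0,0,0,0,0],
  "jaw": -1,
  "squeeze": 10
}}

```text
time: 10.25
tool_pos: [0.5451, 0.193, 0.2533]
tool_rot: [3.137, 0.001, 2.046]
contact_force: [0.2, 0.3, -1.3]
opening: 0.0519
grip_force: 10.0
```

{"api": "arm_command", "payload": {
  "xyz": [
    [9,-17,0],
    [9,-17,0],
    [9,-17,0],
    [9,-17,0],
    [9,-17,0],
    [9,-17,0],
    [9,-17,0],
    [9,-17,0],
    [9,-17,0],
    [9,-17,0],
    [9,-17,0],
    [9,-17,0],
    [9,-17,0],
    [9,-17,0],
    [9,-17,0],
    [2,-1,0],
    [0,0,0]
  ],
  "spin": [3.9,3.9,3.9,3.9,3.9,3.9,3.9,3.9,3.9,3.9,3.9,3.9,3.9,3.9,3.9,0,0]
}}

```text
time: 11.95
tool_pos: [0.6813, -0.0632, 0.2499]
tool_rot: [3.141, -0.001, 3.065]
contact_force: [-0.7, 0.9, -0.7]
opening: 0.052
grip_force: 10.0
```

```bash
python3 - <<'E'
from h import *
print(observe()["tool_pos"]*1000,np.degrees(observe()["tool_rot"]))
ex=np.array([.9973,-.0732])
for n,d in ((26,24),(32,20)):
    a0=np.arctan2(d,n); r=np.hypot(n,d)-.5; a1=np.arctan2(n,-d)
    a=np.linspace(a0,a1,19); p=np.c_[np.outer(r*np.cos(a),ex),r*np.sin(a)]
    q=np.round(p-p[0],1); print(np.round(p[0],1),np.round(np.diff(q,axis=0),1).tolist())
E
```

```text
[681.31829448 -63.17611089 249.91609866] [ 1.79964913e+02 -7.55365258e-02  1.75611795e+02]
[25.6 -1.9 23.7] [[-2.2, 0.2, 2.1], [-2.3, 0.1, 2.0], [-2.5, 0.2, 1.7], [-2.6, 0.2, 1.5], [-2.8, 0.2, 1.3], [-2.8, 0.2, 1.0], [-3.0, 0.2, 0.8], [-2.9, 0.3, 0.5], [-3.1, 0.2, 0.3], [-3.0, 0.2, 0.0], [-3.0, 0.2, -0.3], [-3.0, 0.2, -0.5], [-2.9, 0.3, -0.8], [-2.9, 0.2, -1.1], [-2.7, 0.2, -1.3], [-2.7, 0.2, -1.5], [-2.4, 0.1, -1.8], [-2.4, 0.2, -1.9]]
[31.5 -2.3 19.7] [[-1.8, 0.1, 2.7], [-2.1, 0.2, 2.5], [-2.3, 0.2, 2.3], [-2.4, 0.1, 2.1], [-2.7, 0.2, 1.9], [-2.8, 0.2, 1.6], [-2.9, 0.2, 1.4], [-3.0, 0.3, 1.2], [-3.1, 0.2, 0.8], [-3.2, 0.2, 0.6], [-3.3, 0.3, 0.4], [-3.2, 0.2, 0.0], [-3.2, 0.2, -0.3], [-3.2, 0.3, -0.5], [-3.2, 0.2, -0.8], [-3.0, 0.2, -1.1], [-3.0, 0.2, -1.4], [-2.8, 0.3, -1.6]]
```

{"api": "arm_command", "payload": {
  "xyz": [
    [0,0,-12],
    [0,0,-12],
    [0,0,-12],
    [0,0,-10],
    [0,0,-3],
    [-3,0.2,0],
    [-3,0.2,0],
    [-2,0.2,0],
    [-1,0.1,0],
    [0,0,0]
  ],
  "spin": [0,0,0,0,0,0,0,0,0,0]
}}

```text
time: 12.95
tool_pos: [0.6724, -0.0625, 0.2023]
tool_rot: [-3.142, 0.001, 3.067]
contact_force: [-0.3, -0.7, -1.1]
opening: 0.0518
grip_force: 10.0
```

{"api": "arm_command", "payload": {
  "xyz": [
    [-1,0.1,0],
    [-1,0.1,0],
    [0,0,0]
  ],
  "spin": [0,0,0]
}}

```text
time: 13.25
tool_pos: [0.671, -0.0623, 0.2021]
tool_rot: [-3.142, 0.002, 3.067]
contact_force: [3.5, -0.4, -1.9]
opening: 0.0521
grip_force: 10.0
```

{"api": "arm_command", "payload": {
  "xyz": [
    [-2.2,0.2,2.1],
    [-2.3,0.1,2.0],
    [-2.5,0.2,1.7],
    [-2.6,0.2,1.5],
    [-2.8,0.2,1.3],
    [-2.8,0.2,1.0],
    [-3.0,0.2,0.8],
    [-2.9,0.3,0.5],
    [-3.1,0.2,0.3],
    [-3.0,0.2,0],
    [0,0,0]
  ],
  "spin": [0,0,0,0,0,0,0,0,0,0,0]
}}

```text
time: 14.35
tool_pos: [0.6429, -0.0602, 0.2132]
tool_rot: [3.142, -0.0, 3.067]
contact_force: [2.4, -0.1, 0.9]
opening: 0.052
grip_force: 10.0
```

```bash
python3 - <<'E'
from h import *
snap("d",("scene",)); c=load("scene")
P=np.array([[.645,-.06,.05,1]]).T; q=np.linalg.inv(c["world_from_camera"])@P; u=int(c["cx"]+c["fx"]*q[0]/-q[2]); v=int(c["cy"]-c["fy"]*q[1]/-q[2]); print(u,v)
cv2.imwrite('pics/d.png',cv2.resize(c["img"][v-50:v+50,u-65:u+65],None,fx=6,fy=6,interpolation=cv2.INTER_CUBIC)[:,:,::-1])
E
```

```text
279 239<stdin>:3: DeprecationWarning: Conversion of an array with ndim > 0 to a scalar is deprecated, and will error in future. Ensure you extract a single element from your array before performing this operation. (Deprecated NumPy 1.25.)
```

View pics/d.png

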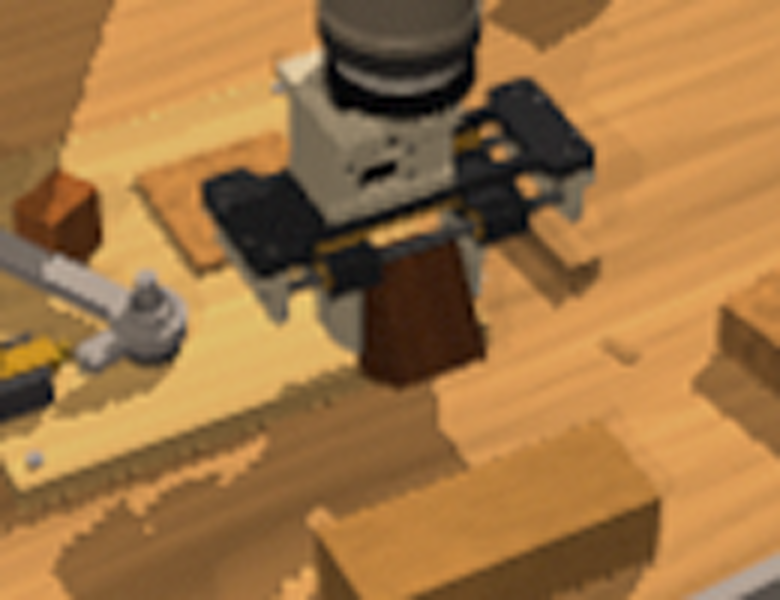

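The pot at (420,315) in the crop is now clearly tilted over the back edge, with its base swinging out towards the camera. The stop works, so I'll finish the arc.

{"api": "arm_command", "payload": {
  "xyz": [
    [-3.0,0.2,-0.3],
    [-3.0,0.2,-0.5],
    [-2.9,0.3,-0.8],
    [-2.9,0.2,-1.1],
    [-2.7,0.2,-1.3],
    [-2.7,0.2,-1.5],
    [-2.4,0.1,-1.8],
    [-2.4,0.2,-1.9],
    [0,0,-1],
    [0,0,0]
  ],
  "spin": [0,0,0,0,0,0,0,0,0,0]
}}

```text
time: 15.4
tool_pos: [0.6204, -0.0585, 0.2023]
tool_rot: [3.141, -0.003, 3.068]
contact_force: [-0.5, 0.2, 4.0]
opening: 0.0519
grip_force: 10.0
```

```bash
python3 - <<'E'
from h import *
snap("e",("scene",)); c=load("scene"); v,u=239,279
cv2.imwrite('pics/e.png',cv2.resize(c["img"][v-50:v+50,u-65:u+65],None,fx=6,fy=6,interpolation=cv2.INTER_CUBIC)[:,:,::-1])
E
```

```text
(no output)
```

View pics/e.png

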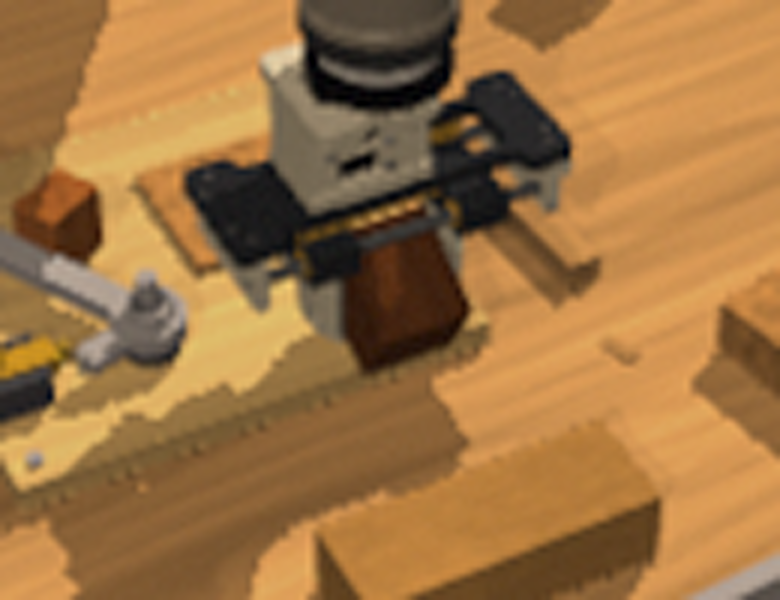

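The pot at (400,300) in the crop lies mostly on its side on the board, base facing back. I'll let go so it settles flat, then measure it and regrip at its centre.

{"api": "arm_command", "payload": {
  "xyz": [
    [0,0,0],
    [0,0,0],
    [0,0,0],
    [0,0,0],
    [0,0,15],
    [0,0,25],
    [0,0,30],
    [0,0,30],
    [-20,40,0],
    [-20,40,0],
    [-20,40,0],
    [-20,40,0],
    [0,20,0],
    [0,0,0]
  ],
  "spin": [0,0,0,0,0,0,0,0,0,0,0,0,0,0],
  "jaw": 1
}}

```text
time: 16.85
tool_pos: [0.5406, 0.1239, 0.3042]
tool_rot: [3.141, 0.002, 3.071]
contact_force: [-0.1, -1.3, -0.3]
opening: 0.0917
grip_force: 0.0
```

```bash
python3 - <<'E'
from h import *
snap("f"); c=load("top"); img=c["img"]; P=cloud(c); z=P[...,2]*1000
m=np.zeros(z.shape,bool); m[170:225,262:330]=1
m&=(z>55)&(z<95); print("pot",rect(c,m,.070),m.sum(),"z",np.percentile(z[m],[5,25,50,75,95])); print(observe()["tool_pos"],observe()["tool_rot"])
a=cv2.resize(img[165:235,255:335],None,fx=5,fy=5,interpolation=cv2.INTER_CUBIC)
s=load("scene")["img"][200:270,240:320]; s=cv2.resize(s,None,fx=5,fy=5,interpolation=cv2.INTER_CUBIC)
cv2.imwrite('pics/f.png',np.hstack([a,s])[:,:,::-1])
E
```

```text
pot (array([614.4, -57.2]), array([51.9, 66.6]), -4.4) 488 z [66.2645773  69.09919067 70.47099543 71.98069234 74.34746356]
[0.54138939 0.12148054 0.3036688 ] [-3.14148453e+00  1.38739341e-03  3.06874920e+00]
```

View pics/f.png

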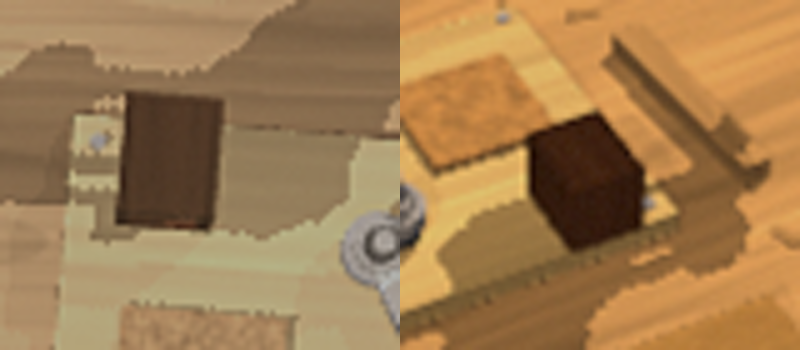

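The crops show the pot lying flat on its side at (170,160), with its mouth towards the robot. It measures 52 x 66.6 mm at 70 mm height, and the centre is about (615,−57). I'll regrip at the centre.

{"api": "arm_command", "payload": {
  "xyz": [
    [12,-30,0],
    [12,-30,0],
    [12,-30,0],
    [12,-30,0],
    [12,-30,0],
    [12,-27,0],
    [2,-2,-10],
    [0,0,-20],
    [0,0,-20],
    [0,0,-20],
    [0,0,-20],
    [0,0,-10],
    [0,0,0]
  ],
  "spin": [0,0,0,0,0,0,0,0,0,0,0,0,0]
}}

```text
time: 18.25
tool_pos: [0.6147, -0.0579, 0.2012]
tool_rot: [3.141, -0.003, 3.067]
contact_force: [-0.0, 0.0, 0.4]
opening: 0.0914
grip_force: 0.0
```

{"api": "arm_command", "payload": {
  "xyz": [
    [0,0,0],
    [0,0,0],
    [0,0,0],
    [0,0,0],
    [0,0,0],
    [0,0,0],
    [0,0,0],
    [0,0,5],
    [0,0,10],
    [0,0,10],
    [0,0,0]
  ],
  "spin": [0,0,0,0,0,0,0,0,0,0,0],
  "jaw": -1
}}

```text
time: 19.35
tool_pos: [0.6159, -0.0577, 0.2299]
tool_rot: [-3.141, 0.004, 3.068]
contact_force: [-0.3, 0.7, -1.4]
opening: 0.052
grip_force: 10.0
```

{"api": "arm_command", "payload": {
  "xyz": [
    [12,-0.9,0],
    [12,-0.9,0],
    [12,-0.9,0],
    [12,-0.9,0],
    [12,-0.8,0],
    [11.5,-0.8,0],
    [0,0,-10],
    [0,0,-10],
    [0,0,-8],
    [0,0,-3],
    [-3,0.2,0],
    [-3,0.2,0],
    [-1.5,0.1,0],
    [0,0,0]
  ],
  "spin": [0,0,0,0,0,0,0,0,0,0,0,0,0,0]
}}

```text
time: 20.75
tool_pos: [0.6792, -0.0623, 0.1973]
tool_rot: [3.142, 0.001, 3.067]
contact_force: [0.2, -0.5, -1.1]
opening: 0.0516
grip_force: 10.0
```

{"api": "arm_command", "payload": {
  "xyz": [
    [-1,0.1,0],
    [-1,0.1,0],
    [0,0,0]
  ],
  "spin": [0,0,0]
}}

```text
time: 21.05
tool_pos: [0.6772, -0.0621, 0.1968]
tool_rot: [3.142, 0.0, 3.067]
contact_force: [-0.5, 0.7, -2.3]
opening: 0.052
grip_force: 10.0
```

{"api": "arm_command", "payload": {
  "xyz": [
    [-1.5,0.1,0],
    [-1.8,0.1,2.7],
    [-2.1,0.2,2.5],
    [-2.3,0.2,2.3],
    [-2.4,0.1,2.1],
    [-2.7,0.2,1.9],
    [-2.8,0.2,1.6],
    [-2.9,0.2,1.4],
    [-3,0.3,1.2],
    [-3.1,0.2,0.8],
    [-3.2,0.2,0.6],
    [-3.3,0.3,0.4],
    [-3.2,0.2,0],
    [-3.2,0.2,-0.3],
    [-3.2,0.3,-0.5],
    [-3.2,0.2,-0.8],
    [-3,0.2,-1.1],
    [-3,0.2,-1.4],
    [-2.8,0.3,-1.6],
    [0,0,0]
  ],
  "spin": [0,0,0,0,0,0,0,0,0,0,0,0,0,0,0,0,0,0,0,0]
}}

```text
time: 23.05
tool_pos: [0.6239, -0.0582, 0.2083]
tool_rot: [3.142, -0.002, 3.068]
contact_force: [-0.0, -0.4, 3.7]
opening: 0.0519
grip_force: 10.0
```

```bash
python3 - <<'E'
from h import *
snap("g",("scene",)); c=load("scene"); v,u=239,279
cv2.imwrite('pics/g.png',cv2.resize(c["img"][v-50:v+50,u-65:u+65],None,fx=6,fy=6,interpolation=cv2.INTER_CUBIC)[:,:,::-1])
E
```

```text
(no output)
```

View pics/g.png

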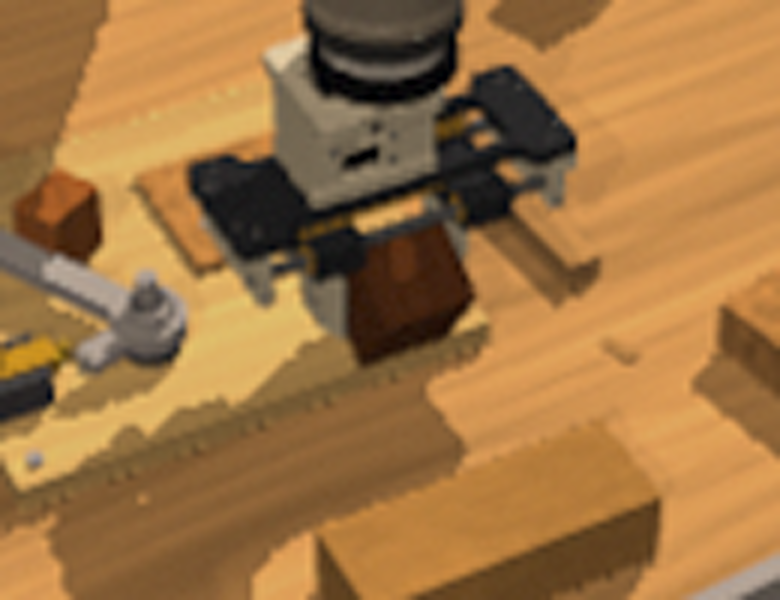

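The crop shows the pot at (405,300) nearly over, with its base now uppermost. I'll press it gently, release it, and check it by depth.

{"api": "arm_command", "payload": {
  "xyz": [
    [-1.5,0.1,-0.7],
    [-1.5,0.1,-0.8],
    [0,0,0],
    [0,0,0],
    [0,0,0],
    [0,0,0],
    [0,0,0],
    [0,0,15],
    [0,0,25],
    [0,0,30],
    [0,0,30],
    [-20,40,0],
    [-20,40,0],
    [-20,40,0],
    [-20,40,0],
    [0,20,0],
    [0,0,0]
  ],
  "spin": [0,0,0,0,0,0,0,0,0,0,0,0,0,0,0,0,0],
  "jaw": 1
}}

```text
time: 24.8
tool_pos: [0.541, 0.1245, 0.3086]
tool_rot: [3.141, 0.002, 3.071]
contact_force: [-0.0, 1.8, 0.4]
opening: 0.0914
grip_force: 0.0
```

```bash
python3 - <<'E'
from h import *
snap("i"); c=load("top"); P=cloud(c); z=P[...,2]*1000
m=np.zeros(z.shape,bool); m[165:235,262:330]=1
m&=(z>55)&(z<105); print("pot",rect(c,m,.082),m.sum(),"z",np.percentile(z[m],[5,25,50,75,95])); 
m&=(z>76); print("top",rect(c,m,.082),m.sum()); print(observe()["tool_pos"],observe()["tool_rot"][2])
E
```

```text
pot (array([616.9, -56.8]), array([52., 57.]), -4.3) 436 z [68.64512074 80.55212725 82.20171555 83.70882162 85.7139654 ]
top (array([619., -57.]), array([52. , 52.8]), -4.3) 400
[0.54171102 0.12205607 0.30803884] 3.0686697295771594
```

The pot now stands mouth down: flat top at 82 mm, 52 x 53 mm, centre (619,−57), yaw −4.3°. Next I'll pick it up and carry it to the seat.

{"api": "arm_command", "payload": {
  "xyz": [
    [13,-30,0],
    [13,-30,0],
    [13,-30,0],
    [13,-30,0],
    [13,-30,0],
    [12,-29,0],
    [0.5,0,-10],
    [0,0,-20],
    [0,0,-20],
    [0,0,-20],
    [0,0,-17],
    [0,0,-8],
    [0,0,0]
  ],
  "spin": [0,0,0,0,0,0,0,0,0,0,0,0,0]
}}

```text
time: 26.2
tool_pos: [0.6186, -0.0574, 0.2109]
tool_rot: [3.141, -0.003, 3.067]
contact_force: [-0.2, -1.0, -0.3]
opening: 0.0921
grip_force: 0.0
```

{"api": "arm_command", "payload": {
  "xyz": [
    [0,0,0],
    [0,0,0],
    [0,0,0],
    [0,0,0],
    [0,0,0],
    [0,0,0],
    [0,0,0],
    [0,0,5],
    [0,0,10],
    [0,0,15],
    [0,0,0]
  ],
  "spin": [0,0,0,0,0,0,0,0,0,0,0],
  "jaw": -1,
  "squeeze": 12
}}

```text
time: 27.3
tool_pos: [0.6198, -0.0571, 0.2445]
tool_rot: [-3.141, 0.004, 3.068]
contact_force: [0.4, 0.6, -0.7]
opening: 0.0522
grip_force: 12.0
```

{"api": "arm_command", "payload": {
  "xyz": [
    [-14,-1.9,0],
    [-14,-1.9,0],
    [-14,-1.9,0],
    [-14,-1.9,0],
    [-14,-1.9,0],
    [-14,-1.9,0],
    [-14,-1.9,0],
    [-14,-1.9,0],
    [-14,-1.8,0],
    [0,0,0],
    [0,0,-8],
    [0,0,-8],
    [0,0,-4],
    [0,0,-2],
    [0,0,-1],
    [0,0,-1],
    [0,0,-1],
    [0,0,0]
  ],
  "spin": [0,0,0,0,0,0,0,0,0,0,0,0,0,0,0,0,0,0]
}}

```text
time: 29.1
tool_pos: [0.4931, -0.0739, 0.2182]
tool_rot: [-3.142, 0.001, 3.068]
contact_force: [-2.7, 0.8, 9.9]
opening: 0.0519
grip_force: 12.0
```

{"api": "arm_command", "payload": {
  "xyz": [
    [0,0,1.5],
    [0,0,0],
    [0,0,0],
    [0,0,0],
    [0,0,10],
    [0,0,20],
    [0,0,30],
    [0,0,30],
    [-4,-22,0],
    [-4,-22,0],
    [-4,-22,0],
    [-4,-22,0],
    [-4,-22,0],
    [-4,-22,0],
    [-4,-22,0],
    [-4,-22,0],
    [-4,-22,0],
    [0,0,0]
  ],
  "spin": [0,0,0,0,0,0,0,0,-6.9,-6.9,-6.9,-6.9,-6.9,-6.9,-6.9,-6.9,-6.9,0],
  "jaw": 0.5
}}

```text
time: 30.9
tool_pos: [0.4567, -0.2742, 0.3092]
tool_rot: [3.141, 0.002, 1.979]
contact_force: [0.6, 0.0, -0.1]
opening: 0.0691
grip_force: 0.0
```

```bash
python3 - <<'E'
from h import *
snap("k"); c=load("top"); img=c["img"]; P=cloud(c); z=P[...,2]*1000
m=np.zeros(z.shape,bool); m[205:265,265:322]=1
m&=(z>80)&(z<105); print("pot",rect(c,m,.088),m.sum(),"z",np.percentile(z[m],[5,50,95]));print(observe()["tool_pos"],np.degrees(observe()["tool_rot"][2]))
m=np.zeros(z.shape,bool); m[215:290,310:375]=1; m&=(z>80)&(z<100); print("plate",rect(c,m,.088) if m.any() else 0)
a=cv2.resize(img[180:290,258:375],None,fx=5,fy=5,interpolation=cv2.INTER_CUBIC)
cv2.imwrite('pics/k.png',a[:,:,::-1])
E
```

```text
pot (array([493.1, -73. ]), array([52. , 52.4]), -4.4) 420 z [85.04534463 88.60443053 92.24267575]
[ 0.45691977 -0.27203932  0.30884028] 113.71112855150669
plate (array([ 438.2, -229.8]), array([42.5, 13. ]), 23.3)
```

View pics/k.png

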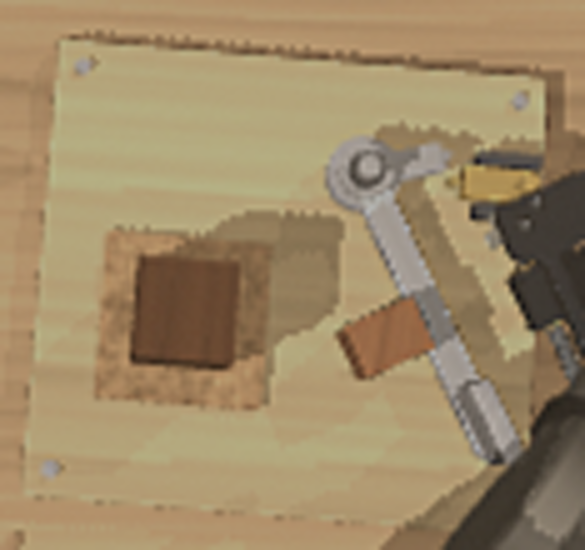

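The crop shows the pot base-up and centred on the cork at (185,312). It measures (493.1,−73.0), yaw −4.4°, height 88.6 mm. The steady arm is at rest, with its plate at (490,425). Next I'll close the fingers beside the plate and push.

{"api": "arm_command", "payload": {
  "xyz": [
    [0,0,0],
    [0,0,0],
    [0,0,-10],
    [0,0,-15],
    [0,0,-15],
    [0,0,-15],
    [0,0,-15],
    [0,0,-8],
    [0,0,-3],
    [-2,4.6,0],
    [-2,4.6,0],
    [-2,4.6,0],
    [-2,4.6,0],
    [-1,2.3,0],
    [0,0,0]
  ],
  "spin": [0,0,0,0,0,0,0,0,0,0,0,0,0,0,0],
  "jaw": -1,
  "squeeze": 10
}}

```text
time: 32.5
tool_pos: [0.448, -0.2509, 0.2278]
tool_rot: [3.141, 0.0, 1.984]
contact_force: [0.1, 0.2, -0.0]
opening: 0.0003
grip_force: 0.0
```

```bash
python3 - <<'E'
from h import *
s=observe(); T=s["tool_pos"][:2]*1000; print(T,s["tool_pos"][2],np.degrees(s["tool_rot"][2]),s["contact_force"],s["opening"])
pv=np.array([571.8,-170.2]); ph=np.radians(204.1); d=np.array([np.cos(ph),np.sin(ph)]); t=np.array([np.sin(ph),-np.cos(ph)])
print("along arm",(T-pv)@d,"gap behind face centre-line",-(T-pv)@t-6)
def C(th,w):
    p=ph-th; return pv+146*np.array([np.cos(p),np.sin(p)])-(6+w)*np.array([np.sin(p),-np.cos(p)])
for w in (10,): 
    q=np.array([C(x,w) for x in np.linspace(0,.56,17)]); print(np.round(q[[0,12,16]],1)); print(np.round(np.diff(q,axis=0),1).tolist(), np.degrees(.56)/16)
E
```

```text
[ 447.97398991 -250.94778554] 0.2277776043280052 113.67137548871764 [ 0.11295143  0.18949958 -0.04873296] 0.00033236862222087166
along arm 146.00439448185625 gap behind face centre-line 17.147406668990193
[[ 445.1 -244.4]
 [ 425.8 -186.3]
 [ 425.  -165.8]]
[[-2.5, 4.5], [-2.4, 4.6], [-2.2, 4.6], [-2.0, 4.7], [-1.9, 4.8], [-1.7, 4.9], [-1.5, 4.9], [-1.4, 5.0], [-1.2, 5.0], [-1.0, 5.0], [-0.8, 5.1], [-0.7, 5.1], [-0.5, 5.1], [-0.3, 5.1], [-0.1, 5.1], [0.1, 5.1]] 2.0053522829578814
```

{"api": "arm_command", "payload": {
  "xyz": [
    [-0.8,1.8,0],
    [-0.8,1.8,0],
    [-0.8,1.8,0],
    [-0.4,0.9,0],
    [0,0,0]
  ],
  "spin": [0,0,0,0,0]
}}

```text
time: 33.0
tool_pos: [0.4454, -0.2454, 0.2276]
tool_rot: [3.141, 0.001, 1.984]
contact_force: [-0.1, -4.4, -0.9]
opening: 0.0004
grip_force: 1.9
```

{"api": "arm_command", "payload": {
  "xyz": [
    [-2.5,4.5,0],
    [-2.4,4.6,0],
    [-2.2,4.6,0],
    [-2,4.7,0],
    [-1.9,4.8,0],
    [-1.7,4.9,0],
    [-1.5,4.9,0],
    [-1.4,5,0],
    [-1.2,5,0],
    [-1,5,0],
    [-0.8,5.1,0],
    [-0.7,5.1,0],
    [-0.5,5.1,0],
    [-0.3,5.1,0],
    [0,0,0],
    [0,0,0]
  ],
  "spin": [-2,-2,-2,-2,-2,-2,-2,-2,-2,-2,-2,-2,-2,-2,0,0]
}}

```text
time: 34.6
tool_pos: [0.4254, -0.1772, 0.2277]
tool_rot: [3.14, 0.001, 1.496]
contact_force: [-0.6, -6.7, -2.4]
opening: 0.0004
grip_force: 3.2
```

```bash
python3 - <<'E'
from h import *
s=observe(); T=s["tool_pos"][:2]*1000; snap("m"); c=load("top"); P=cloud(c); z=P[...,2]*1000
print(T,np.degrees(s["tool_rot"][2]),s["contact_force"])
pv=np.array([571.8,-170.2]); v=T-pv; r=np.hypot(*v); w=17
print("r",r,"theta", np.radians(204.1)-(np.arctan2(v[1],v[0])%(2*np.pi)) + np.arcsin(w/r))
m=np.zeros(z.shape,bool); m[205:265,265:322]=1; m&=(z>80)&(z<105); print("pot",rect(c,m,.088) if m.any() else 0,m.sum())
a=cv2.resize(c["img"][180:290,258:375],None,fx=3.4,fy=3.4,interpolation=cv2.INTER_CUBIC)
b=cv2.resize(load("scene")["img"][180:290,180:300],None,fx=3.4,fy=3.4,interpolation=cv2.INTER_CUBIC)
cv2.imwrite('pics/m.png',np.hstack([a,b])[:,:800,::-1])
E
```

```text
[ 425.44676136 -177.18663637] 85.68740285284645 [-0.6236052  -6.71710265 -2.35941642]
r 146.5199083656529 theta 0.48920948744281323
pot (array([493., -73.]), array([52. , 52.6]), -4.4) 422
```

{"api": "arm_command", "payload": {
  "xyz": [
    [-0.1,5.1,0],
    [0,0,0],
    [0,0,0],
    [0,0,0]
  ],
  "spin": [-2,0,0,0]
}}

```text
time: 35.1
tool_pos: [0.4253, -0.1722, 0.2277]
tool_rot: [3.141, 0.001, 1.461]
contact_force: [-0.5, -7.2, -1.1]
opening: 0.0002
grip_force: 3.2
```

```bash
python3 - <<'E'
from h import *
snap("n"); c=load("top"); P=cloud(c); z=P[...,2]*1000
m=np.zeros(z.shape,bool); m[205:265,265:322]=1; m&=(z>80)&(z<105); print("pot",rect(c,m,.088) if m.any() else 0,m.sum())
a=cv2.resize(c["img"][180:290,258:375],None,fx=3.4,fy=3.4,interpolation=cv2.INTER_CUBIC)
b=cv2.resize(load("scene")["img"][180:290,180:298],None,fx=3.4,fy=3.4,interpolation=cv2.INTER_CUBIC)
cv2.imwrite('pics/n.png',np.hstack([a,b])[:,:800,::-1])
E
```

```text
pot (array([493.1, -73. ]), array([52. , 52.4]), -4.4) 421
```

View pics/n.png

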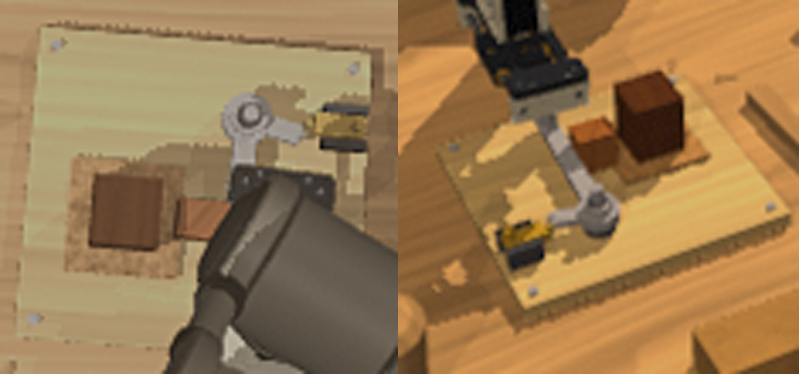

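The picture shows the pot square on the seat at (125,210) and the block beside it at (200,218) without touching. The steady arm is pushed in to about 0.52 rad and held with about 7 N. Handing in.

```bash
python3 -c "
from cell import *
print(hand_in())"
```

```text
the job is handed in; nothing more can be done
None
```

The job is handed in at about 35 s: the pot stands mouth down and square on the cork seat, about 1 mm off centre, and the fingers are holding the steady arm past its click at about 0.52 rad with about 7 N.

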